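Pump up the specimen clamp and hold the bore probe centred in its guide

TASK

Tighten the specimen clamp by pumping the red-padded lever three full strokes, each pressed down to the stop and then let right back up, and leave the lever up. Then lift the orange-handled probe out of its rest and lower it upright through the brass guide hole, without its touching the guide or anything else on the fixture, until the blue band is level with the top of the brass guide; finish while holding it there, still and centred in the hole. Leave the other things on the bench where they are.

Things in the scene. Friction and masses are not known exactly. Their poses are not given: they have to be found in the camera images.
- fixture: Grey fixture fixed to the bench. Base 120 (x) x 245 (y) x 20 mm; origin at bench level, 22.5 mm to the +y side of the base's middle. At its y = -70: steel bridge 70 x 140, top 110 mm above the bench, with the brass guide; below it, in line, a clamped steel ring (bore 26 mm, 20 to 60 mm above the bench). At y = +50: hand pump; its lever reaches out to the +y side.
- probe: Bore probe, about 120 g, 158 mm tall, round, loose; origin at the centre of its lower tip, z up along it. From the tip: steel rod diameter 10, 90 mm long; flange diameter 32, 4 mm thick; orange handle diameter 26, 56 mm long; black stub diameter 14, 8 mm. It starts hanging upright by its flange in the hole of the rest, tip 15 mm above the bench.
- guide_mouth (a point): Centre of the upper mouth of the guide hole in the brass bush, 113 mm above the bench. Hole vertical, diameter 22 mm, 18 mm deep, open below; bush 34 mm across, 3 mm proud of the bridge plate. Four bolt heads 4 mm high stand on the plate 59 mm away. Axes as the fixture's.
- lever (a joint): Pump lever angle in rad: 0 = fully up (its rest; the lever then rises 0.28 rad above level), grows as the pad is pushed down, stop at 0.65. A spring returns it by itself: pushing takes about 2 N at the pad when up and 9 N when fully down. A full stroke reaches the stop, or within 0.1 rad of it, and comes back below 0.08.
- lever_pad (a point): Centre of the upper face of the red palm pad at the lever's free end (pad 45 mm wide, 70 mm long along the lever, 14 mm thick). It moves with the lever: 170 mm from the pivot along the lever and 7 mm above the lever's middle line; from about 174 mm above the bench when up (its end edge 185 mm, the highest part of the fixture) to about 65 mm when down.
- lever_pivot (a point): Pivot of the pump lever, 120 mm above the bench. The lever turns about the fixture's x axis and reaches out along the fixture's +y. Axes as the fixture's.
- probe_grip (a point): Middle of the probe's orange handle (diameter 26), 122 mm above the tip; z along the probe, upwards. Grip here from above; 36 mm of the probe lie above this point and 28 mm of handle below it.
- probe_band (a point): Middle of the blue depth band (12 mm high) on the probe's rod, 65 mm above the tip and 25 mm under the flange.
- probe_tip (a point): Centre of the probe's lower tip.
- rack: Probe rest, fixed: black plate 80 x 80 x 12 mm with an 18 mm hole at its centre, top 105 mm above the bench, on two aluminium sides. Origin at bench level under the hole.
- anvil: Spare steel V-anvil, diameter 68, about 57 mm tall, loose bystander; origin at the centre of its underside.
- blocks: Wooden holder with four round test blocks, 80 x 80 x 28 mm, loose bystander; origin at the centre of its underside.
- screwdriver: Screwdriver lying on the bench beyond the fixture, loose bystander.
Mind the look-alikes: they are no part of the job. Of the things shaped like the rack, the black one is meant.

How it is judged:
On the way, in this order (a step that is already met when the one before it is completed fails the run):
1. first stroke: lever pressed down to its stop (beyond 0.55 rad) (value of joint lever above 0.55 rad), for 0.05 s.
2. first stroke: lever back fully up (below 0.08 rad) (value of joint lever below 0.08 rad), for 0.1 s.
3. second stroke: lever pressed down to its stop (beyond 0.55 rad) (value of joint lever above 0.55 rad), for 0.05 s.
4. second stroke: lever back fully up (below 0.08 rad) (value of joint lever below 0.08 rad), for 0.1 s.
5. third stroke: lever pressed down to its stop (beyond 0.55 rad) (value of joint lever above 0.55 rad), for 0.05 s.
6. third stroke: lever back fully up (below 0.08 rad) (value of joint lever below 0.08 rad), for 0.1 s.
7. then the probe is lifted clear of its rest, tip above the rest's top (z of probe_tip in the frame of rack above 0.11 m), for 0.1 s.
At the end, for the whole second after the job is handed in: The probe is held by the fingers, still (under 0.02 m/s), with the middle of its blue band within 6 mm of the height of the guide's mouth, band and tip both within 3.5 mm of the hole's axis, nothing of the fixture touching the probe (under 0.3 N), and the lever up (below 0.08 rad) (z of probe_band in the frame of guide_mouth between -0.006 and 0.006 m and horizontal distance between each of probe_band, probe_tip and guide_mouth below 0.0035 m and contact force between probe and fixture below 0.3 N and contact force between probe and the fingers above 1 N and linear speed of probe below 0.02 m/s and value of joint lever below 0.08 rad); the arm keeps its last pose, push and grip.
It fails at once if the probe touches the fixture: guide, bore walls, specimen or anything else on it (over 0.5 N) (contact force between probe and fixture above 0.5 N).
It fails at once if a bystander is moved by more than 20 mm (distance of any of anvil, blocks, screwdriver from where it was at the start of the episode above 0.02 m).
It also fails if it takes over 72 s, if anything falls off the work surface, if the arm or the gripper's body presses on something with over 40 N, if the wrist force passes 120 N, or if a joint passes its speed limit or range.

ROBOT

A 6-joint arm with a two-finger parallel gripper is mounted at the origin on the work surface. World frame = base frame: x ahead of the robot, y to its left, z up, the work surface at z = 0. Lengths are in m, angles in rad, forces in N, time in s.
With the tool pointing down it reaches from about 0.375 to 0.975 m from the base axis. Payload 3.8 kg.
Tool frame: the origin (TCP) lies at the very end of the fingers, on their centre line; the grasp point (between the pads) lies 19 mm behind it (ctrl.grip_depth is the distance from the TCP to the grasp point, in m); z points along the fingers, y is the line along which they close (so a half turn about z gives the same grasp; the last joint's range is limited). The gripper opens to 88 mm and grips with 3 to 60 N. Pads are 18 mm wide; open, the fingers measure 123 mm over their backs; the gripper's body (75 mm by 187 mm) begins 45 mm behind the grasp point.
Start: joints at [1.165, 0.264, 1.604, -0, 1.274, -0.037], TCP at [0.243, 0.63, 0.239] pointing down, gripper open.
Joint ranges: [-2.63, 2.63], [-0.94, 2.18], [0.31, 2.57], [-1.31, 4.45], [0, 2.66], [-2.55, 2.55]. Speed limits (rad/s): [2.57, 2.57, 3.14, 3.14, 3.14, 3.14].

INTERFACE

Orientations are given as a unit quaternion [x, y, z, w].
In Python, from station import read_state, capture, ctrl gives the robot as it stands.
- The arm moves only by the shell command python3 -m jog 'ROWS' [OPENING] [FORCE]. ROWS is JSON, a list that holds one entry, the list of rows, each a list of 6 numbers: the shift along the world's x, y, z scaled (see below), then the turn, a rotation vector about the world's x, y, z scaled (see below). A call has 1 to 5 rows; each row shifts and turns the commanded pose from where the row before left it; what a row does not reach is not made up. The controller multiplies each number of a shift by 0.6 m and each number of a turn by 90 degrees. A row lasts 1/8 s, in which the tool goes at most 62.5 mm and 10.7 degrees, less where a joint would pass 70% of its speed; a pose out of reach is approached as far as the arm can. A call with a number of a shift or a turn outside -1 to 1 is refused whole. A call with a gripper value outside its range is refused whole. OPENING is the gripper command: -1 is fully open, 1 is shut, values between are in proportion, set as the call begins (- or left out, the last holds). The fingers move at their own pace and stop on an object; FORCE is the grip in N (left out, the last holds). Time passes only in rows, so rows that do not move let the fingers close. It gives the time, the measured TCP pose, the force, the opening and the grip force at its end, in the units of the state.
- read_state(): the state, without advancing time (a new reading comes with each control period).
- capture(name): name is "scene" or "side" or "wrist"; returns a dict with "color" (480x640x3 uint8, red, green, blue), "fovy" (degrees; the focal length in pixels is half the picture's height over the tangent of half this angle, whatever the lens; pixels are square), "cx", "cy" (the principal point, pixels), "k1" (the pictures are not rectified: a ray, as slopes to the right and down, at radius r is drawn at 1 + k1 r^2 times it, then the intrinsics apply), "world_from_camera" (4x4, takes a point from camera to world coordinates); the wrist camera has in their place "tool_from_camera" (4x4, takes a point from camera to tool coordinates, whose origin is the TCP and whose axes are the flange's). Camera axes: x right, y up, looking along -z (the intrinsics and any distortion apply to the point x, -y, -z); pixel columns grow to the right and rows downward; lengths in m; the calibration is good to about 2 mm. A picture is of the moment at which its call begins: read the wrist's pose just before it. There is no depth.
- ctrl.job_done(): hands the job in; it is judged then, once.
The state is a dict: "t": time; "q": joint angles; "joint_velocities": joint speeds; "joint_efforts": joint torques, N m; "eef_pos": TCP position; "ee_rot": TCP orientation; "wrist_force": force on the tool from outside, world axes, zero at the start; "ft_torque": the same for the moment, N m; "width": opening from 0.0 (shut) to 1.0 (fully open); "finger_force": force on a finger pad.
Only numpy, scipy, OpenCV 4.12 (cv2) and the standard library are available. Lean on these libraries where they do the work, as an engineer would, in place of code of your own. Each camera call takes 0.05 s, during which the arm holds its last target. There are 200 camera calls.

## Working session

There is one attempt and no reset: what is moved stays moved. The work goes in short steps, Python scripts to look and compute and a shell command to move; the robot and the scene stay as the last step left them, time stands still between calls to the robot, and variables do not carry over. Pictures are saved under pics/ and viewed, at most 10 in all, crops included, and the job is handed in when it is done.

```bash
mkdir -p pics; cat > h.py <<'E'
import numpy as np, cv2
from station import read_state, capture, ctrl
from scipy.spatial.transform import Rotation as R
def cam(n):
    s=read_state(); c=capture(n)
    if 'world_from_camera' in c: T=np.array(c['world_from_camera'])
    else:
        W=np.eye(4); W[:3,:3]=R.from_quat(s['ee_rot']).as_matrix(); W[:3,3]=s['eef_pos']; T=W@np.array(c['tool_from_camera'])
    c['T']=T; c['f']=240/np.tan(np.radians(c['fovy'])/2); return c
def ray(c,u,v):
    f=c['f'];K=np.array([[f,0,c['cx']],[0,f,c['cy']],[0,0,1.]])
    p=cv2.undistortPoints(np.array([[[u,v]]],float),K,np.array([c['k1'],0,0,0,0.]))[0,0] if False else None
    d=np.array([(u-c['cx'])/f,(v-c['cy'])/f]); x=d.copy()
    for _ in range(30): x=d/(1+c['k1']*(x@x))
    return c['T'][:3,3], c['T'][:3,:3]@np.array([x[0],-x[1],-1])
def onz(c,u,v,z):
    o,d=ray(c,u,v); return o+d*(z-o[2])/d[2]
def proj(c,P):
    q=np.linalg.inv(c['T'])@np.append(P,1); x=np.array([q[0],-q[1]])/-q[2]
    return x*(1+c['k1']*(x@x))*c['f']+[c['cx'],c['cy']]
def save(c,n): cv2.imwrite('pics/'+n,c['color'][:,:,::-1])
E
sed -i '/undistortPoints/d;/K=np/s/;K=.*//' h.py
python3 - <<'E'
from h import *
import pickle
for n in ['scene','side','wrist']:
    c=cam(n); save(c,n+'0.png'); pickle.dump(c,open(n+'.pkl','wb')); print(n,c['T'].round(3).tolist(),c['f'],c['k1'])
s=read_state();print(s['ee_rot'],s['t'],s['wrist_force'])
E
```

```text
scene [[0.851, -0.456, 0.262, 0.916], [0.526, 0.725, -0.446, -0.473], [0.013, 0.517, 0.856, 1.194], [0.0, 0.0, 0.0, 1.0]] 442.6368912924882 -0.07309824508293608
side [[0.776, 0.474, -0.416, 0.002], [-0.63, 0.585, -0.51, -0.636], [0.001, 0.658, 0.753, 1.211], [0.0, 0.0, 0.0, 1.0]] 576.5917887678494 0.05623908399092138
wrist [[0.361, -0.896, -0.257, 0.177], [0.933, 0.346, 0.101, 0.653], [-0.002, -0.276, 0.961, 0.384], [0.0, 0.0, 0.0, 1.0]] 407.72104248747627 0.017245117578281517
[ 1.83361228e-01  9.83045242e-01 -8.21315832e-04 -1.94477922e-04] 0.15 [-0.96709643  0.31256028  0.30728243]
```

View pics/scene0.png

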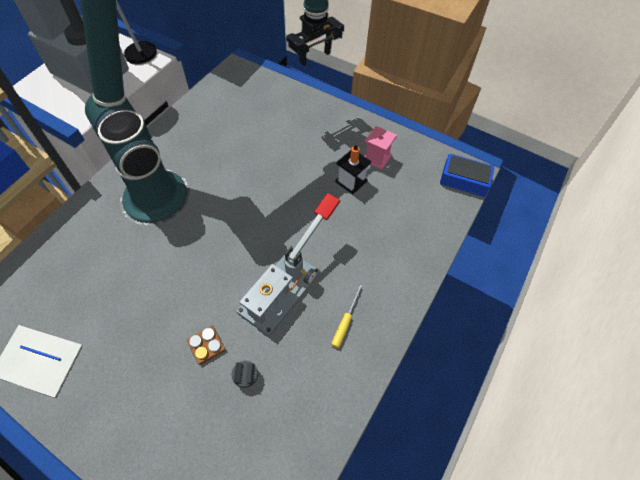

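View pics/side0.png

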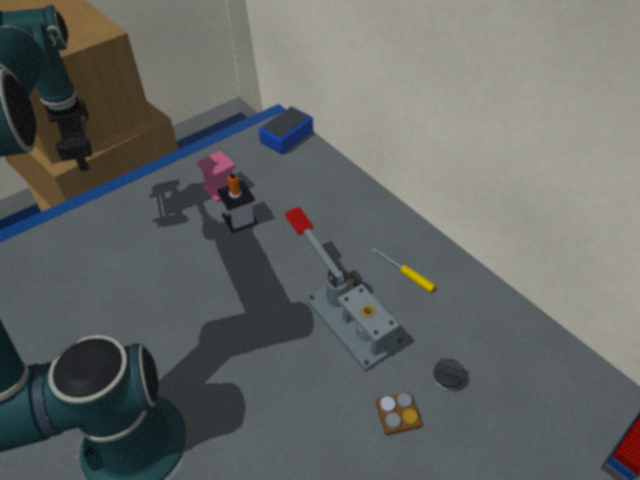

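The scene view shows the guide at (266,290), the red pad at (328,207) and the probe's orange handle at (354,155) with the pink decoy right behind it. In the side view the same things are at (369,311), (299,220) and (235,185).

```bash
python3 - <<'E'
from h import *
import pickle
for n,g,box in [('scene',(266,290),(300,180,350,230)),('side',(369,311),(280,200,320,240))]:
    c=pickle.load(open(n+'.pkl','rb'))
    hsv=cv2.cvtColor(c['color'],cv2.COLOR_RGB2HSV)
    def blob(lo,hi,b):
        m=cv2.inRange(hsv,lo,hi); z=np.zeros_like(m); z[b[1]:b[3],b[0]:b[2]]=m[b[1]:b[3],b[0]:b[2]]
        ys,xs=np.nonzero(z); return xs.mean(),ys.mean(),len(xs),xs.min(),xs.max(),ys.min(),ys.max(),cv2.minAreaRect(np.c_[xs,ys].astype(np.int32))
    p=blob((0,170,100),(4,255,255),box); print(n,'pad',p,onz(c,p[0],p[1],.170).round(4))
    hb=(335,135,375,180) if n=='scene' else (215,165,255,210)
    o=blob((6,150,80),(18,255,255),hb); print('handle',o,onz(c,o[0],o[1],.137).round(4))
    gb=(g[0]-14,g[1]-14,g[0]+14,g[1]+14)
    b=blob((12,90,60),(30,255,255),gb); print('brass',b,onz(c,b[0],b[1],.113).round(4), onz(c,(b[3]+b[4])/2,(b[5]+b[6])/2,.113).round(4))
E
```

```text
scene pad (np.float64(326.9283582089552), np.float64(205.66567164179105), 335, np.int64(315), np.int64(339), np.int64(194), np.int64(218), ((326.773193359375, 205.87533569335938), (14.729747772216797, 23.948719024658203), 34.508522033691406)) [0.5718 0.167  0.17  ]
handle (np.float64(354.44545454545454), np.float64(154.35454545454544), 110, np.int64(350), np.int64(359), np.int64(146), np.int64(162), ((354.39996337890625, 154.19998168945312), (7.9195966720581055, 15.839193344116211), 8.130102157592773)) [0.5321 0.4046 0.137 ]
brass (np.float64(265.64102564102564), np.float64(288.61538461538464), 78, np.int64(260), np.int64(271), np.int64(284), np.int64(294), ((265.5, 289.0), (10.0, 11.0), 90.0)) [ 0.5535 -0.1165  0.113 ] [ 0.5539 -0.1176  0.113 ]
side pad (np.float64(298.2315789473684), np.float64(219.84912280701755), 285, np.int64(286), np.int64(311), np.int64(208), np.int64(233), ((298.4324035644531, 219.9053955078125), (26.155719757080078, 15.693431854248047), 54.46232223510742)) [0.5677 0.1651 0.17  ]
handle (np.float64(233.22666666666666), np.float64(184.45333333333335), 150, np.int64(228), np.int64(238), np.int64(176), np.int64(193), ((233.00001525878906, 184.50001525878906), (17.605642318725586, 9.218048095703125), 85.2363510131836)) [0.5288 0.4049 0.137 ]
brass (np.float64(367.6393442622951), np.float64(310.3524590163934), 122, np.int64(361), np.int64(374), np.int64(305), np.int64(316), ((367.5, 310.5), (11.0, 13.0), 90.0)) [ 0.55   -0.1167  0.113 ] [ 0.5495 -0.1168  0.113 ]
```

```bash
python3 -m jog '[[[0.055,-0.077,0,0,0,0],[0.055,-0.077,0,0,0,0],[0.055,-0.077,0,0,0,0],[0.055,-0.077,0,0,0,0],[0.055,-0.077,0,0,0,0]]]' 1 20
python3 -m jog '[[[0.055,-0.077,0,0,0,0],[0.055,-0.077,0,0,0,0],[0.055,-0.077,0,0,0,0],[0.055,-0.077,0,0,0,0],[0.05,-0.077,0,0,0,0]]]'
python3 - <<'E'
from h import *
c=cam('wrist'); save(c,'w1.png'); print(read_state()['eef_pos'],read_state()['ee_rot'],proj(c,[.552,-.1165,.113]),proj(c,[.57,.166,.174]))
E
```

```text
t: 0.78
eef_pos: [0.409, 0.3969, 0.2385]
ee_rot: [0.183, 0.983, -0.0, -0.0]
wrist_force: [0.9, -0.2, -0.2]
width: 0.456
finger_force: 0.0
t: 1.4
eef_pos: [0.5711, 0.1659, 0.2385]
ee_rot: [0.183, 0.983, 0.0, -0.0]
wrist_force: [0.9, 0.6, -0.3]
width: 0.003
finger_force: 0.0
[0.57434416 0.1603286  0.23844501] [ 0.18480971  0.98277068 -0.00203865  0.0017364 ] [-39.31423279 335.33872576] [328.38250389 250.7624738 ]
```

View pics/w1.png

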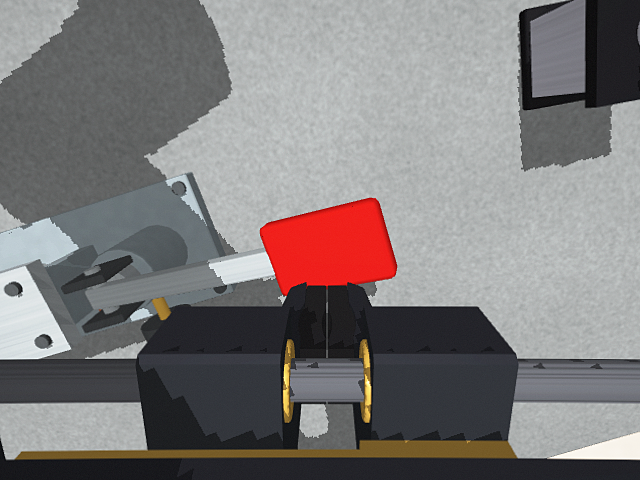

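The pad's centre is at (328,246), within 5 px of the prediction, so the fingertips are over it.

```bash
python3 -m jog '[[[-0.007,0.007,-0.06,0,0,0],[0,0,-0.06,0,0,0],[0,0,-0.06,0,0,0],[0,0,-0.06,0,0,0],[0,0,0,0,0,0]]]'
python3 -m jog '[[[0,0,-0.02,0,0,0],[0,0,-0.01,0,0,0],[0,0,0,0,0,0]]]'
```

```text
t: 2.08
eef_pos: [0.5651, 0.1719, 0.0934]
ee_rot: [0.183, 0.983, -0.0, -0.001]
wrist_force: [-3.5, 0.8, 7.5]
width: 0.008
finger_force: 3.6
t: 2.45
eef_pos: [0.567, 0.1716, 0.079]
ee_rot: [0.183, 0.983, -0.0, 0.001]
wrist_force: [-2.1, -2.1, 9.1]
width: 0.006
finger_force: 4.1
```

```bash
python3 -m jog '[[[0,0,-0.01,0,0,0],[0,0,0,0,0,0],[0,0,0,0,0,0]]]'
python3 -m jog '[[[0,0,-0.008,0,0,0],[0,0,0,0,0,0],[0,0,0,0,0,0]]]'
```

```text
t: 2.82
eef_pos: [0.5677, 0.1718, 0.0739]
ee_rot: [0.183, 0.983, 0.0, 0.002]
wrist_force: [-1.7, -2.6, 10.0]
width: 0.004
finger_force: 4.2
t: 3.2
eef_pos: [0.5681, 0.1719, 0.0693]
ee_rot: [0.183, 0.983, 0.0, 0.002]
wrist_force: [-1.0, -2.3, 9.6]
width: 0.005
finger_force: 4.4
```

```bash
python3 -m jog '[[[0,0,-0.008,0,0,0],[0,0,0,0,0,0],[0,0,0,0,0,0]]]'
python3 -m jog '[[[0,0,-0.008,0,0,0],[0,0,0,0,0,0],[0,0,0,0,0,0]]]'
```

```text
t: 3.58
eef_pos: [0.5685, 0.1719, 0.0656]
ee_rot: [0.183, 0.983, 0.0, 0.002]
wrist_force: [-2.9, -1.8, 16.3]
width: 0.003
finger_force: 6.4
t: 3.95
eef_pos: [0.5687, 0.1717, 0.0643]
ee_rot: [0.183, 0.983, 0.0, 0.002]
wrist_force: [-12.4, -5.5, 35.3]
width: 0.002
finger_force: 15.1
```

The stop was reached at about 65 mm. Releasing, then strokes two and three.

```bash
python3 -m jog '[[[0,0,0.06,0,0,0],[0,0,0.06,0,0,0],[0,0,0.06,0,0,0],[0,0,0.06,0,0,0],[0,0,0,0,0,0]]]'
python3 -m jog '[[[0,0,0,0,0,0],[0,0,0,0,0,0]]]'
python3 -m jog '[[[0,0,-0.06,0,0,0],[0,0,-0.06,0,0,0],[0,0,-0.06,0,0,0],[0,0,-0.05,0,0,0],[0,0,0,0,0,0]]]'
python3 -m jog '[[[0,0,-0.005,0,0,0],[0,0,0,0,0,0],[0,0,0,0,0,0]]]'
```

```text
t: 4.58
eef_pos: [0.5684, 0.1727, 0.2052]
ee_rot: [0.183, 0.983, 0.002, 0.003]
wrist_force: [-0.4, -0.5, 0.4]
width: 0.008
finger_force: 0.0
t: 4.82
eef_pos: [0.5648, 0.1716, 0.1983]
ee_rot: [0.183, 0.983, -0.001, -0.002]
wrist_force: [0.5, -0.1, 0.7]
width: 0.004
finger_force: 0.0
t: 5.45
eef_pos: [0.567, 0.1713, 0.0653]
ee_rot: [0.183, 0.983, -0.001, -0.0]
wrist_force: [-7.3, -4.1, 22.6]
width: 0.009
finger_force: 9.5
t: 5.82
eef_pos: [0.5671, 0.1711, 0.0645]
ee_rot: [0.183, 0.983, -0.001, 0.001]
wrist_force: [-12.0, -6.2, 35.7]
width: 0.006
finger_force: 15.3
```

```bash
python3 -m jog '[[[0,0,0.06,0,0,0],[0,0,0.06,0,0,0],[0,0,0.06,0,0,0],[0,0,0.055,0,0,0],[0,0,0,0,0,0]]]'
python3 -m jog '[[[0,0,0,0,0,0],[0,0,0,0,0,0]]]'
python3 - <<'E'
from h import *
c=cam('scene');m=cv2.inRange(cv2.cvtColor(c['color'],cv2.COLOR_RGB2HSV),(0,170,100),(4,255,255))[180:230,300:350];print(np.argwhere(m).mean(0)+[180,300],np.count_nonzero(m))
E
python3 -m jog '[[[0,0,-0.06,0,0,0],[0,0,-0.06,0,0,0],[0,0,-0.06,0,0,0],[0,0,-0.05,0,0,0],[0,0,0,0,0,0]]]'
python3 -m jog '[[[0,0,-0.002,0,0,0],[0,0,0,0,0,0]]]'
python3 -m jog '[[[0,0,0.06,0,0,0],[0,0,0.06,0,0,0],[0,0,0.06,0,0,0],[0,0,0.06,0,0,0],[0,0,0.06,0,0,0]]]'
python3 -m jog '[[[0,0,0,0,0,0],[0,0,0,0,0,0]]]' -1
```

```text
t: 6.45
eef_pos: [0.5676, 0.1722, 0.2023]
ee_rot: [0.183, 0.983, 0.001, 0.002]
wrist_force: [0.6, 0.4, -0.1]
width: 0.003
finger_force: 0.0
t: 6.7
eef_pos: [0.5646, 0.1714, 0.1976]
ee_rot: [0.183, 0.983, -0.001, -0.002]
wrist_force: [-0.5, -0.4, -0.2]
width: 0.005
finger_force: 0.0
[207.24528302 326.68301887] 265
t: 7.38
eef_pos: [0.5674, 0.1714, 0.0654]
ee_rot: [0.183, 0.983, -0.0, 0.001]
wrist_force: [-6.0, -3.9, 20.0]
width: 0.002
finger_force: 8.6
t: 7.62
eef_pos: [0.5674, 0.1713, 0.0651]
ee_rot: [0.183, 0.983, -0.0, 0.001]
wrist_force: [-8.3, -3.5, 26.0]
width: 0.009
finger_force: 11.0
t: 8.25
eef_pos: [0.5654, 0.1716, 0.2409]
ee_rot: [0.183, 0.983, -0.0, -0.001]
wrist_force: [0.4, 0.7, -0.4]
width: 0.006
finger_force: 0.0
t: 8.5
eef_pos: [0.5653, 0.1716, 0.2393]
ee_rot: [0.183, 0.983, -0.001, -0.001]
wrist_force: [-0.3, 0.4, -0.5]
width: 0.208
finger_force: 0.0
```

```bash
python3 -m jog '[[[-0.011,0.077,0,0,0,0],[-0.011,0.077,0,0,0,0],[-0.012,0.077,0,0,0,0],[-0.012,0.077,0,0,0,0],[-0.012,0.08,0,0,0,0]]]' -1
python3 -m jog '[[[0,0,0,0,0,0],[0,0,0,0,0,0]]]'
python3 - <<'E'
from h import *
c=cam('wrist'); save(c,'w2.png'); print(read_state()['eef_pos'],proj(c,[.530,.405,.173]),proj(c,[.53,.405,.165]))
E
```

```text
t: 9.12
eef_pos: [0.5299, 0.4051, 0.2377]
ee_rot: [0.183, 0.983, -0.002, -0.002]
wrist_force: [-0.3, -1.1, 0.4]
width: 0.77
finger_force: 0.0
t: 9.38
eef_pos: [0.5304, 0.4037, 0.2386]
ee_rot: [0.183, 0.983, -0.002, -0.001]
wrist_force: [0.3, -0.7, -0.5]
width: 0.991
finger_force: 0.0
[0.53079997 0.40331456 0.23911732] [331.23802927 250.66770682] [331.13087967 246.280039  ]
```

View pics/w2.png

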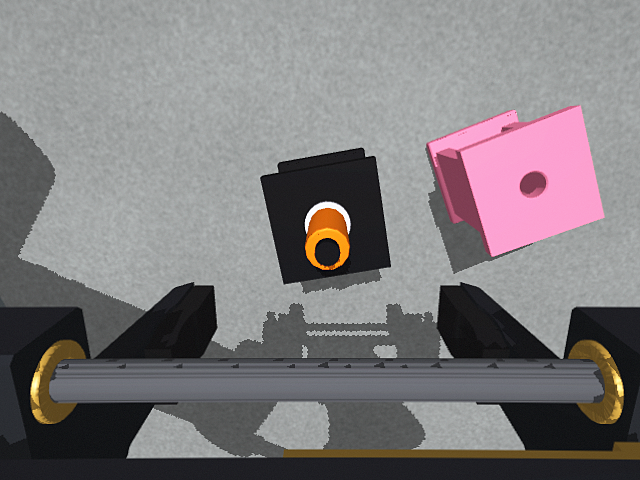

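The probe's top is at (328,250), where predicted to within 3 px. The pink decoy lies about 140 mm to the right, clear of the fingers.

```bash
python3 - <<'E'
from h import *
c=cam('wrist'); s=read_state()
hsv=cv2.cvtColor(c['color'],cv2.COLOR_RGB2HSV); m=cv2.inRange(hsv,(5,150,80),(22,255,255)); m[:,:280]=0;m[:,380:]=0;m[:170]=0;m[300:]=0
ys,xs=np.nonzero(m); b=ys.max(); u=(xs[ys>b-25].min()+xs[ys>b-25].max())/2; r=(xs[ys>b-25].max()-xs[ys>b-25].min())/2
print(u,b,r,onz(c,u,b-r,.165),s['eef_pos'])
E
```

```text
327.0 268 22.0 [0.52961106 0.40244244 0.165     ] [0.5311825  0.40313676 0.23975147]
```

```bash
python3 -m jog '[[[-0.0015,-0.002,-0.05,0,0,0],[0,0,-0.05,0,0,0],[0,0,-0.05,0,0,0],[0,0,-0.046,0,0,0],[0,0,0,0,0,0]]]'
python3 -m jog '[[[0,0,0,0,0,0],[0,0,0,0,0,0],[0,0,0,0,0,0],[0,0,0,0,0,0],[0,0,0,0,0,0]]]' 1 25
python3 -m jog '[[[0,0,0,0,0,0],[0,0,0,0,0,0]]]'
```

```text
t: 10.1
eef_pos: [0.5289, 0.4006, 0.1204]
ee_rot: [0.184, 0.983, -0.002, -0.002]
wrist_force: [-0.3, -0.8, 0.0]
width: 1.001
finger_force: 0.0
t: 10.72
eef_pos: [0.5305, 0.4035, 0.1238]
ee_rot: [0.183, 0.983, 0.0, 0.0]
wrist_force: [0.2, -0.2, -0.4]
width: 0.456
finger_force: 0.0
t: 10.98
eef_pos: [0.5304, 0.4035, 0.1235]
ee_rot: [0.183, 0.983, 0.0, -0.0]
wrist_force: [0.1, 0.8, 0.1]
width: 0.291
finger_force: 25.1
```

```bash
python3 -m jog '[[[0,0,0.02,0,0,0],[0,0,0.08,0,0,0],[0,0,0.09,0,0,0],[0,0,0.09,0,0,0],[0,0,0.08,0,0,0]]]'
python3 -m jog '[[[0,0,0,0,0,0],[0,0,0,0,0,0]]]'
python3 - <<'E'
from h import *
c=cam('wrist'); save(c,'w3.png'); print(read_state()['eef_pos'],read_state()['q'])
E
```

```text
t: 11.6
eef_pos: [0.5304, 0.4034, 0.3425]
ee_rot: [0.183, 0.983, 0.001, 0.001]
wrist_force: [0.3, 0.7, -1.9]
width: 0.29
finger_force: 25.1
t: 11.85
eef_pos: [0.53, 0.4031, 0.3388]
ee_rot: [0.183, 0.983, -0.0, -0.0]
wrist_force: [0.3, -0.7, -1.3]
width: 0.287
finger_force: 25.1
[0.52963112 0.40279786 0.3373632 ] [ 6.12809905e-01  2.06363315e-01  1.49534954e+00 -7.18960671e-05
  1.44325462e+00 -5.89196564e-01]
```

View pics/w3.png

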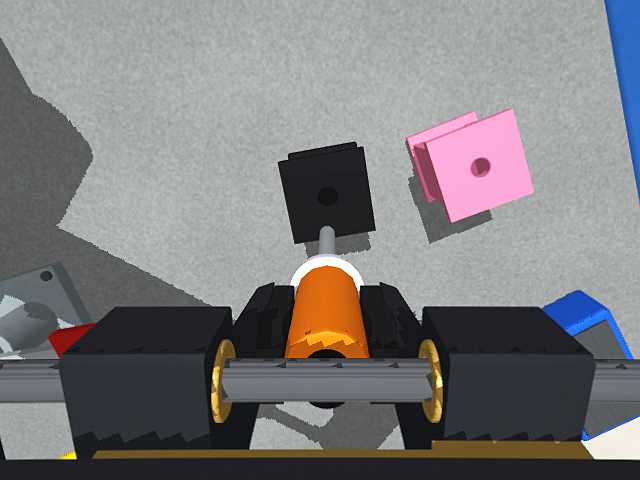

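The probe hangs upright in the fingers with its tip visible at (327,227). The rest is empty.

```bash
python3 -m jog '[[[0.004,-0.09,0,0,0,0],[0.004,-0.09,0,0,0,0],[0.004,-0.09,0,0,0,0],[0.004,-0.09,0,0,0,0],[0.004,-0.09,0,0,0,0]]]'
python3 -m jog '[[[0.004,-0.09,0,0,0,0],[0.004,-0.09,0,0,0,0],[0.004,-0.09,0,0,0,0],[0.004,-0.09,0,0,0,0],[0.001,-0.06,0,0,0,0]]]'
python3 -m jog '[[[0,0,-0.03,0,0,0],[0,0,-0.03,0,0,0],[0,0,-0.03,0,0,0],[0,0,0,0,0,0],[0,0,0,0,0,0]]]'
python3 - <<'E'
from h import *
c=cam('wrist'); save(c,'w4.png'); s=read_state()
tip=s['eef_pos']+np.array([0,0,-.1085])
print(s['eef_pos'],proj(c,tip),proj(c,tip+[0,0,.09]),proj(c,[.552,-.1165,.113]))
E
```

```text
t: 12.52
eef_pos: [0.541, 0.1315, 0.3364]
ee_rot: [0.183, 0.983, -0.001, -0.002]
wrist_force: [0.3, -0.2, -1.0]
width: 0.29
finger_force: 25.1
t: 13.15
eef_pos: [0.5512, -0.1207, 0.3364]
ee_rot: [0.184, 0.983, -0.0, -0.003]
wrist_force: [0.3, -0.3, -1.0]
width: 0.29
finger_force: 25.1
t: 13.78
eef_pos: [0.5529, -0.1179, 0.2857]
ee_rot: [0.183, 0.983, -0.0, 0.0]
wrist_force: [-0.1, 0.2, -1.9]
width: 0.286
finger_force: 25.1
[ 0.55314776 -0.11810677  0.28628596] [328.34464457 231.79399471] [329.29601104 287.16492066] [329.33320343 208.08725634]
```

View pics/w4.png

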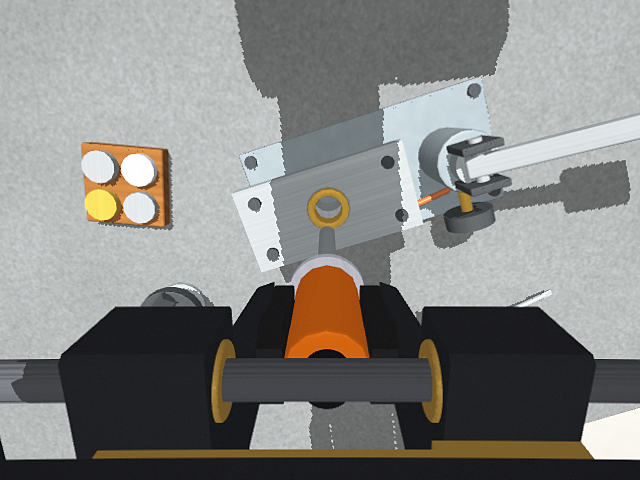

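The brass bush is centred near (328,208), and the rod's tip is at about (327,230), in front of it.

```bash
python3 - <<'E'
from h import *
c=cam('wrist'); s=read_state()
hsv=cv2.cvtColor(c['color'],cv2.COLOR_RGB2HSV); m=cv2.inRange(hsv,(15,90,60),(30,255,255)); m[:,:290]=0;m[:,370:]=0;m[:170]=0;m[245:]=0
h=cv2.convexHull(np.argwhere(m)[:,::-1].astype(np.int32)); e=cv2.fitEllipse(h); print('bush',e,onz(c,*e[0],.113),s['eef_pos'],np.count_nonzero(m))
tip=np.array(s['eef_pos'])-[0,0,.1085]; print(proj(c,tip))
im=c['color'][185:265,285:371]
cv2.imwrite('pics/w5.png',cv2.resize(im[:,:,::-1],None,fx=7,fy=7,interpolation=cv2.INTER_NEAREST))
E
```

```text
bush ((328.0401916503906, 207.40826416015625), (41.17072296142578, 41.69109344482422), 93.2561264038086) [ 0.5517143  -0.11756336  0.113     ] [ 0.55325882 -0.11830398  0.28658505] 905
[328.23487517 231.2274251 ]
```

View pics/w5.png

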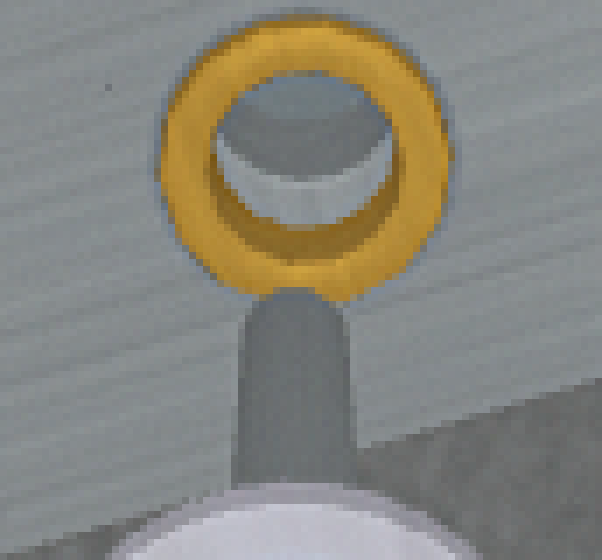

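```bash
python3 - <<'E'
from h import *
c=cam('wrist'); s=read_state()
t=onz(c,326.6,232.3,s['eef_pos'][2]-.1085); g=onz(c,328.0,207.4,.113)
print(t,g,t-s['eef_pos'],(g-t)/.6)
E
```

```text
[ 0.55377345 -0.11978816  0.17816347] [ 0.55195421 -0.11783504  0.113     ] [ 0.00051182 -0.00136954 -0.1085    ] [-0.00303206  0.00325519 -0.10860578]
```

```bash
python3 -m jog '[[[-0.003,0.003,-0.03,0,0,0],[0,0,-0.03,0,0,0],[0,0,-0.023,0,0,0],[0,0,0,0,0,0],[0,0,0,0,0,0]]]'
python3 -m jog '[[[0,0,0,0,0,0],[0,0,0,0,0,0]]]'
python3 - <<'E'
from h import *
c=cam('wrist'); s=read_state()
hsv=cv2.cvtColor(c['color'],cv2.COLOR_RGB2HSV); m=cv2.inRange(hsv,(15,90,60),(30,255,255)); m[:,:290]=0;m[:,370:]=0;m[:170]=0;m[260:]=0
n=np.argwhere(m)
h=cv2.convexHull(n[:,::-1].astype(np.int32)); e=cv2.fitEllipse(h); print('bush',e,onz(c,*e[0],.113),s['eef_pos'],s['ee_rot'],n.min(0),n.max(0))
tip=np.array(s['eef_pos'])-[0,0,.1085]; print(proj(c,tip))
im=c['color'][185:265,285:371]
cv2.imwrite('pics/w6.png',cv2.resize(im[:,:,::-1],None,fx=7,fy=7,interpolation=cv2.INTER_NEAREST))
E
```

```text
t: 14.55
eef_pos: [0.551, -0.1169, 0.2358]
ee_rot: [0.183, 0.983, -0.0, 0.0]
wrist_force: [-1.0, 0.1, -0.8]
width: 0.289
finger_force: 25.1
t: 14.8
eef_pos: [0.5512, -0.1169, 0.2364]
ee_rot: [0.183, 0.983, -0.0, 0.001]
wrist_force: [0.2, 0.5, -2.0]
width: 0.288
finger_force: 25.1
bush ((327.75775146484375, 225.67929077148438), (47.39925003051758, 48.451778411865234), 88.13065338134766) [ 0.55153364 -0.11746865  0.113     ] [ 0.5511948  -0.1168717   0.23633658] [ 1.83344898e-01  9.83048496e-01 -3.36612548e-05  5.49841153e-04] [202 304] [248 352]
[328.50345919 230.7051556 ]
```

View pics/w6.png

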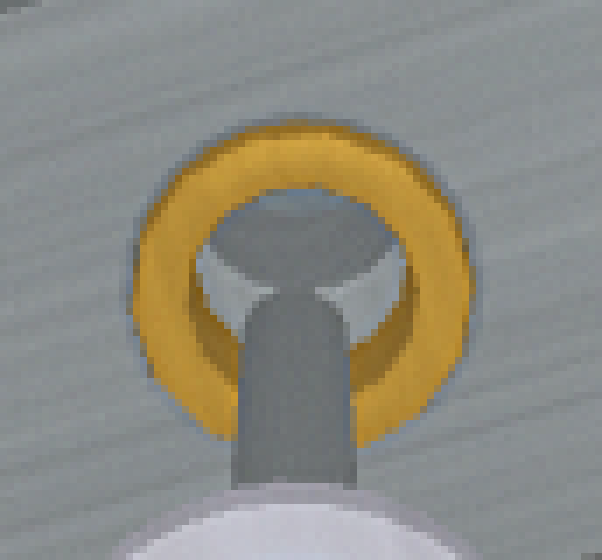

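```bash
python3 - <<'E'
from h import *
c=cam('wrist'); s=read_state()
t=onz(c,326.6,232.3,s['eef_pos'][2]-.1085); g=onz(c,327.6,226,.113)
print(t,g,t-s['eef_pos'],g-t,(g-t)/.6)
E
```

```text
[ 0.55168521 -0.11835706  0.12771203] [ 0.5516069  -0.11758351  0.113     ] [ 0.00060133 -0.00148754 -0.1085    ] [-7.83112579e-05  7.73545091e-04 -1.47120332e-02] [-0.00013052  0.00128924 -0.02452006]
```

```bash
python3 -m jog '[[[0,0.0013,0,0,0,0],[0,0,-0.012,0,0,0],[0,0,-0.018,0,0,0],[0,0,-0.018,0,0,0],[0,0,-0.018,0,0,0]]]'
python3 -m jog '[[[0,0,-0.018,0,0,0],[0,0,-0.018,0,0,0],[0,0,-0.015,0,0,0],[0,0,-0.01,0,0,0],[0,0,0,0,0,0]]]'
python3 -m jog '[[[0,0,0,0,0,0],[0,0,0,0,0,0],[0,0,0,0,0,0]]]'
python3 - <<'E'
from h import *
c=cam('wrist'); s=read_state(); e=np.array(s['eef_pos'])+[.0006,-.0015,0]
print(s['eef_pos'],proj(c,e+[0,0,-.0435]),proj(c,[.5516,-.1176,.113]),s['wrist_force'],s['joint_velocities'])
im=c['color'][185:285,270:386]
cv2.imwrite('pics/w7.png',cv2.resize(im[:,:,::-1],None,fx=6,fy=6,interpolation=cv2.INTER_NEAREST))
for n in['scene','side']:
    c=cam(n); p=proj(c,[.552,-.117,.113]).astype(int); cv2.imwrite(f'pics/{n}7.png',cv2.resize(c['color'][p[1]-40:p[1]+40,p[0]-50:p[0]+50,::-1],None,fx=7,fy=7,interpolation=cv2.INTER_NEAREST))
E
```

```text
t: 15.52
eef_pos: [0.5504, -0.1159, 0.1948]
ee_rot: [0.183, 0.983, 0.0, -0.001]
wrist_force: [-0.9, -0.7, -1.3]
width: 0.29
finger_force: 25.1
t: 16.15
eef_pos: [0.5505, -0.1159, 0.1589]
ee_rot: [0.183, 0.983, 0.0, -0.0]
wrist_force: [-0.4, -1.2, -0.9]
width: 0.284
finger_force: 25.1
t: 16.52
eef_pos: [0.5511, -0.1161, 0.1599]
ee_rot: [0.183, 0.983, -0.0, 0.0]
wrist_force: [-1.1, 0.2, -0.0]
width: 0.286
finger_force: 25.1
[ 0.55102382 -0.11605852  0.15982318] [326.69133447 267.79343241] [326.59256448 265.45225332] [-0.69105172  0.17954282 -1.25183982] [ 0.00173888 -0.00011488  0.00211924 -0.00074573  0.00017331 -0.00098621]
```

View pics/w7.png

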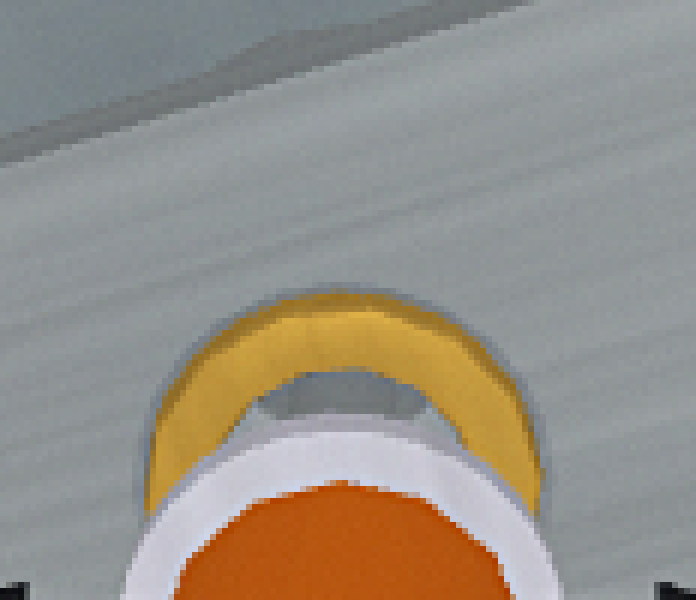

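```bash
python3 -m jog '[[[0,0,-0.003,0,0,0],[0,0,-0.0025,0,0,0],[0,0,0,0,0,0],[0,0,0,0,0,0],[0,0,0,0,0,0]]]'
python3 - <<'E'
from h import *
c=cam('wrist'); s=read_state(); e=np.array(s['eef_pos'])+[.0006,-.0015,-.0145]
d=-c['T'][:2,1]; d=np.append(-d/np.linalg.norm(d),0)
for dz in(-.004,0,.004):
    print(dz,[proj(c,e+d*.016+[0,0,dz]),proj(c,e+d*.013+[0,0,dz])])
col=c['color'][235:275,326].astype(int); print([(235+i,*v) for i,v in enumerate(col)][::1])
print(s['eef_pos'])
ims=[]
for n in['scene','side']:
    c=cam(n); p=proj(c,[.552,-.117,.125]).astype(int); ims.append(cv2.resize(c['color'][p[1]-25:p[1]+25,p[0]-20:p[0]+20,::-1],None,fx=10,fy=10,interpolation=cv2.INTER_NEAREST))
cv2.imwrite('pics/f.png',np.hstack(ims))
E
```

```text
t: 17.3
eef_pos: [0.5509, -0.116, 0.1562]
ee_rot: [0.183, 0.983, -0.0, 0.0]
wrist_force: [0.3, -0.0, -1.1]
width: 0.29
finger_force: 25.1
-0.004 [array([326.73300671, 253.60495183]), array([326.73145723, 260.24453609])]
0 [array([326.7404191 , 256.66513263]), array([326.73879983, 263.43949247])]
0.004 [array([326.74817481, 259.86694195]), array([326.74648095, 266.78163451])]
[(235, np.int64(117), np.int64(124), np.int64(128)), (236, np.int64(145), np.int64(116), np.int64(57)), (237, np.int64(153), np.int64(116), np.int64(43)), (238, np.int64(156), np.int64(119), np.int64(48)), (239, np.int64(181), np.int64(140), np.int64(57)), (240, np.int64(220), np.int64(174), np.int64(71)), (241, np.int64(209), np.int64(166), np.int64(68)), (242, np.int64(204), np.int64(161), np.int64(69)), (243, np.int64(201), np.int64(156), np.int64(64)), (244, np.int64(194), np.int64(153), np.int64(61)), (245, np.int64(193), np.int64(150), np.int64(61)), (246, np.int64(188), np.int64(147), np.int64(59)), (247, np.int64(187), np.int64(146), np.int64(55)), (248, np.int64(186), np.int64(145), np.int64(58)), (249, 
[... 662 characters left out ...]
211)), (262, np.int64(199), np.int64(199), np.int64(210)), (263, np.int64(200), np.int64(202), np.int64(216)), (264, np.int64(201), np.int64(202), np.int64(219)), (265, np.int64(199), np.int64(110), np.int64(38)), (266, np.int64(183), np.int64(78), np.int64(2)), (267, np.int64(182), np.int64(84), np.int64(12)), (268, np.int64(183), np.int64(85), np.int64(13)), (269, np.int64(184), np.int64(87), np.int64(17)), (270, np.int64(184), np.int64(86), np.int64(14)), (271, np.int64(184), np.int64(86), np.int64(17)), (272, np.int64(184), np.int64(87), np.int64(16)), (273, np.int64(185), np.int64(88), np.int64(19)), (274, np.int64(183), np.int64(86), np.int64(17))]
[ 0.5508878  -0.11602616  0.15626627]
```

View pics/f.png

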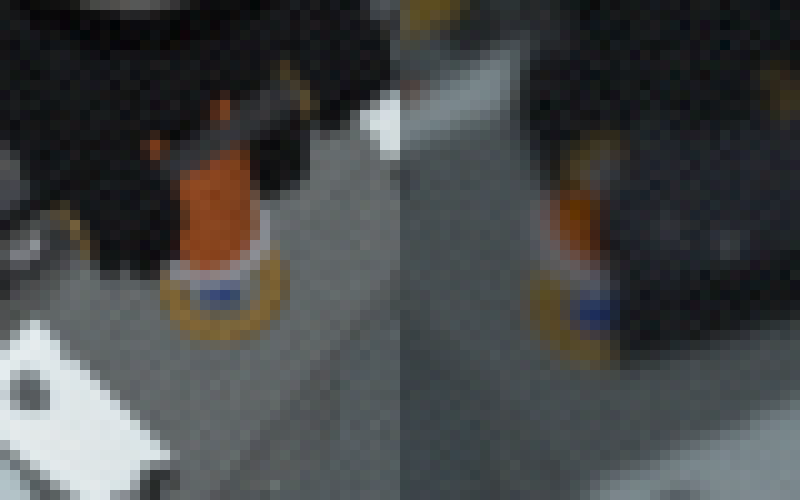

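The flange edge matches its prediction at row 256.7, and the blue band sits at the mouth in both outside views. Handing in.

```bash
python3 -c "
from station import ctrl
print(ctrl.job_done())"
```

```text
the job is handed in; nothing more can be done
None
```

I pumped the lever three full strokes and let it back up, then handed in with the probe held still and centred in the guide, its blue band level with the mouth by my camera measurements; the hand-in gave back no verdict.

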